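Change paint colours: close the blue jar, open the yellow jar

TASK

I have finished with the blue paint and want the yellow next. Screw the cap of the blue jar fully tight (clockwise) and unscrew the cap of the yellow jar as far as it goes (anticlockwise; the cap is captive and stays on its jar), in either order. Leave the cap of the red jar as it is, shut, and let go of everything at the end.

Things in the scene. Friction and masses are not known exactly. Their poses are not given: they have to be found in the camera images.
- blue_jar: Blue paint jar, 67 mm in diameter, fixed (cannot move or turn) in a well of a pale wooden stand, 35 mm high; three like jars stand there 140 mm apart in any order. Origin: centre of its underside, on the cap's vertical axis, 15 mm above the table; z up. Flat white shoulder 80 mm above the origin; on it the round straight blue cap, 48 mm in diameter, from 80 to 110 mm above the origin.
- yellow_jar: Yellow paint jar with a yellow cap, otherwise the same as the blue jar: same origin, sizes, heights and stand.
- blue_cap (a joint): Turn of the blue cap on its vertical axis, rad: 0 fully tight (stop), 1.4 fully open (stop), growing anticlockwise seen from above. Starts 0.9 to 1.3. The line on the cap meets the black tick on the shoulder at 0, the black dot at 1.4. It does not rise; about 0.12 N m of friction; stays where left. May be gripped across its sides at any yaw.
- yellow_cap (a joint): Turn of the yellow cap (black line on top); same zero, direction, stops and friction as the blue cap. Starts shut, 0 to 0.15.
- red_cap (a joint): Turn of the cap of the red jar (third jar of the stand, same size, red cap), same meaning. Starts shut, 0 to 0.05, and is to stay so.

How it is judged:
At the end, for the whole second after the job is handed in: The blue cap is within 0.18 rad (10 degrees) of fully tight, the yellow cap within 0.2 rad (11 degrees) of its open stop, and the red cap still within 0.18 rad of tight (value of joint each of blue_cap, red_cap below 0.18 rad and value of joint yellow_cap above 1.2 rad); the robot touches nothing.
It fails at once if the cap of the red jar is turned open (value of joint red_cap above 0.25 rad).
It also fails if it takes over 42 s, if anything falls off the work surface, if the arm or the gripper's body presses on something with over 40 N, if the wrist force passes 120 N, or if a joint passes its speed limit or range.

ROBOT

A 6-joint arm with a two-finger parallel gripper is mounted at the origin on the work surface; the furniture and walls round the work are solid. World frame = base frame: x ahead of the robot, y to its left, z up, the work surface at z = 0. Lengths are in m, angles in rad, forces in N, time in s.
With the tool pointing down it reaches from about 0.225 to 0.875 m from the base axis. Payload 3.4 kg.
Tool frame: the origin (TCP) lies between the finger pads; the fingertips stand 11 mm ahead of it and the grasp point (between the pads) lies 8 mm behind it; z points along the fingers, y is the line along which they close (so a half turn about z gives the same grasp; the last joint's range is limited). The gripper opens to 85 mm and grips with 20 to 120 N. Pads are 22 mm wide; open, the fingers measure 114 mm over their backs; the gripper's body (76 mm by 85 mm) begins 54 mm behind the grasp point. The pads swing forward as they close: fully open they stand 13 mm farther back than shut.
Start: joints at [-1.243, 0.276, 1.505, -0, 1.361, -0.121], TCP at [0.249, -0.518, 0.242] pointing down, gripper open.
Joint ranges: [-2.89, 2.89], [-0.75, 2.08], [0.22, 2.7], [-1.18, 4.32], [0.11, 2.71], [-2.7, 2.7]. Speed limits (rad/s): [2.57, 2.57, 3.14, 3.14, 3.14, 3.14].

INTERFACE

Orientations are given as a unit quaternion [w, x, y, z].
In Python, from rig import manip, imaging gives the robot as it stands. The module is installed in compiled form; this text tells all that it offers.
- The arm moves only by the tool jog_arm, never from a script. Its argument "deltas" is one flat list of numbers, 7 for each row, row after row: the turn, a rotation vector about the world's x, y, z in degrees, then the shift along the world's x, y, z in mm, then the opening, from 0 (shut) to 1 (fully open). In form: [ax, ay, az, tx, ty, tz, gripper, ax, ay, az, tx, ty, tz, gripper, ...]. A call has 1 to 20 rows; each row is the pose to reach, as a shift and turn from the pose commanded when the call began; what a row does not reach only later rows make up. A row lasts 1/10 s, in which the tool goes at most 50 mm and 8.59 degrees, less where a joint would pass 70% of its speed; a pose out of reach is approached as far as the arm can. A call with a gripper value outside its range is refused whole. The fingers move at their own pace and stop on an object; "grip_force" is the grip in N (left out, the last holds). Time passes only in rows, so rows that repeat a pose let the fingers close. It gives the time, the measured TCP pose, the force, the opening and the grip force at its end, in the units of the state.
- manip.get_state(): the state, without advancing time (a new reading comes with each control period).
- imaging.get_image(name): name is "scene" or "top" or "wrist"; returns the picture (400x640x3 uint8, blue, green, red); there is no depth.
- imaging.calibration(name): a dict with "mtx" (3x3 intrinsics, pixels), "cam_to_world" (4x4, takes a point from camera to world coordinates). Camera axes: x right, y down, z forward; pixel columns grow to the right and rows downward; lengths in m; the calibration is good to about 2 mm. A picture is of the moment at which its call begins: read the wrist's pose just before it. calibration takes no time and is no camera call; for the wrist camera it gives the pose at the moment of the call.
- manip.sign_off(): hands the job in; it is judged then, once.
The state is a dict: "clock": time; "qpos": joint angles; "qd": joint speeds; "effort": joint torques, N m; "position": TCP position; "ee_rot": TCP orientation; "contact_force": force on the tool from outside, world axes, zero at the start; "moment": the same for the moment, N m; "width": finger opening in m; "gripper_force": force on a finger pad.
Only numpy, scipy, OpenCV 4.12 (cv2) and the standard library are available. Lean on these libraries where they do the work, as an engineer would, in place of code of your own. Each camera call takes 0.05 s, during which the arm holds its last target. There are 200 camera calls.

## Working session

There is one attempt and no reset: what is moved stays moved. The work goes in short steps, Python scripts to look and compute and a tool call to move; the robot and the scene stay as the last step left them, time stands still between calls to the robot, and variables do not carry over. Pictures are saved under pics/ and viewed, at most 10 in all, crops included, and the job is handed in when it is done.

Besides the shell and the picture viewer there is one more tool, called in YAML: its name, and indented under it one key for each argument. jog_arm: Moves the arm, as the interface text tells. Its arguments: {"type":"object","properties":{"deltas":{"type":"array"},"grip_force":{"type":"number"}},"required":["deltas"]}

```bash
mkdir -p pics; python3 - <<'E'
from rig import manip, imaging
import cv2, numpy as np
s=manip.get_state(); print({k:np.round(v,3) for k,v in s.items()})
for n in("scene","top"):
    c=imaging.calibration(n); print(n,np.round(c["mtx"],1).tolist(),np.round(c["cam_to_world"],3).tolist())
    cv2.imwrite(f"pics/{n}0.png",imaging.get_image(n))
E
```

```text
{'clock': np.float64(0.0), 'qpos': array([-1.243,  0.277,  1.506, -0.   ,  1.361, -0.121]), 'qd': array([ 0.001, -0.001,  0.001,  0.   , -0.   ,  0.   ]), 'effort': array([-0.0000e+00, -4.1678e+01, -2.4581e+01, -0.0000e+00,  1.1000e-02,
       -0.0000e+00]), 'position': array([ 0.249, -0.518,  0.241]), 'ee_rot': array([-0.001,  0.975,  0.223, -0.   ]), 'contact_force': array([-0.359, -0.418, -0.734]), 'moment': array([ 0.015, -0.064, -0.042]), 'gripper_force': np.float64(0.0), 'width': np.float64(0.085)}
scene [[411.9, 0.0, 324.6], [0.0, 411.9, 199.2], [0.0, 0.0, 1.0]] [[-0.898, -0.322, 0.301, 0.233], [-0.44, 0.634, -0.636, 0.528], [0.014, -0.703, -0.711, 0.707], [0.0, 0.0, 0.0, 1.0]]
top [[516.5, 0.0, 324.1], [0.0, 516.5, 194.4], [0.0, 0.0, 1.0]] [[0.013, -0.998, 0.069, 0.439], [-1.0, -0.014, -0.009, -0.006], [0.01, -0.069, -0.998, 0.958], [0.0, 0.0, 0.0, 1.0]]
```

View pics/top0.png

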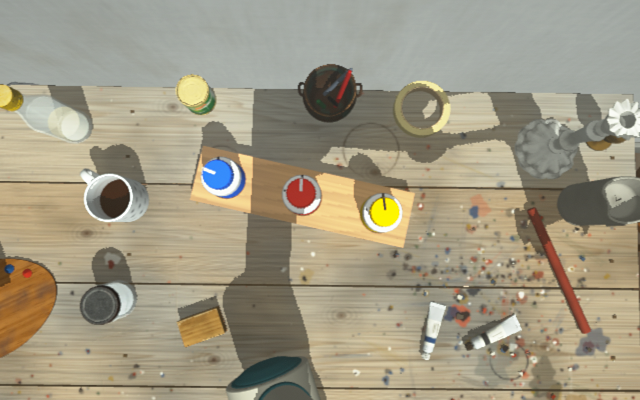

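View pics/scene0.png

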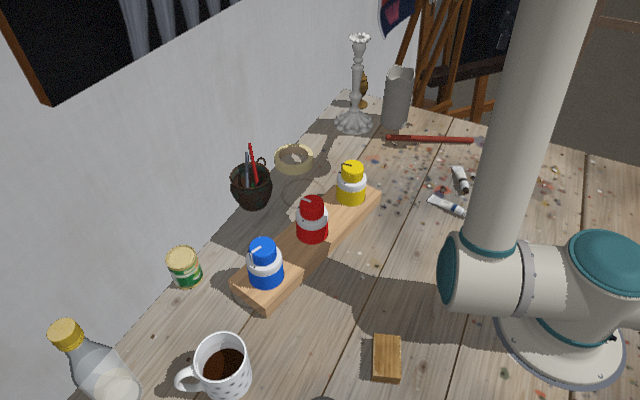

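The top view shows the blue cap at about (217,174), red at (301,193) and yellow at (384,212). The scene view agrees with that order along the stand.

```bash
cat > h.py <<'E'
import cv2, numpy as np
from rig import imaging
def ray(cal,uv,z):
    K,T=cal["mtx"],cal["cam_to_world"]; d=T[:3,:3]@np.linalg.solve(K,[uv[0],uv[1],1]); o=T[:3,3]
    return o+d*(z-o[2])/d[2]
HSV={"blue":((100,150,60),(125,255,255)),"yellow":((22,150,80),(35,255,255)),"red":((0,170,60),(6,255,255))}
def cap(im,cal,col,box=None,z=.125):
    m=cv2.inRange(cv2.cvtColor(im,cv2.COLOR_BGR2HSV),*HSV[col])
    if box: k=np.zeros_like(m);k[box[1]:box[3],box[0]:box[2]]=255;m&=k
    m=cv2.morphologyEx(m,cv2.MORPH_CLOSE,np.ones((7,7)))
    c=max(cv2.findContours(m,0,2)[0],key=cv2.contourArea)
    pts=cv2.convexHull(c)[:,0]
    w=np.array([ray(cal,p,z)[:2] for p in pts],np.float32)
    (x,y),r=cv2.minEnclosingCircle(w)
    return np.round([x,y,r],4),cv2.boundingRect(c)
E
python3 - <<'E'
from h import *
im=cv2.imread("pics/top0.png");cal=imaging.calibration("top")
P={}
for c in HSV:
    P[c]=cap(im,cal,c,(190,145,415,250)); print(c,P[c])
a=P["blue"][0][:2];b=P["yellow"][0][:2];r=P["red"][0][:2];print(np.linalg.norm(a-r),np.linalg.norm(b-r),np.degrees(np.arctan2(*(a-b)[::-1])))
o=[cv2.resize(im[y-28:y+28,x-28:x+28],(260,260),interpolation=cv2.INTER_CUBIC) for x,y in((220,176),(301,194),(384,212))]
cv2.imwrite("pics/crop.png",np.hstack(o))
E
```

```text
blue (array([0.525 , 0.1598, 0.0267]), (203, 160, 30, 29))
yellow (array([ 0.4678, -0.1023,  0.0316]), (360, 197, 39, 35))
red (array([0.499 , 0.0251, 0.0229]), (287, 179, 28, 28))
0.13718633313854553 0.13116478185854616 77.68894902649453
```

View pics/crop.png

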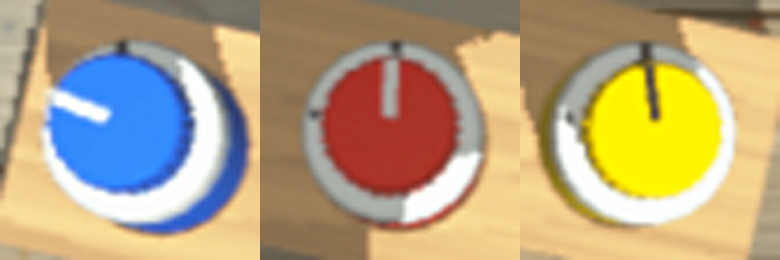

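The crop puts the blue cap top at about crop pixel (118,125), red at (390,125) and yellow at (653,130). The blue line sits about 60–65° anticlockwise of its tick, and yellow is nearly shut. Two colour masks took in some of the jar body, so I'll fit circles instead and check them against the 140 mm spacing.

```bash
python3 - <<'E'
from h import *
im=cv2.imread("pics/top0.png");cal=imaging.calibration("top")
P={}
for n,(u,v) in dict(blue=(217.2,174.5),red=(301,193),yellow=(384.6,212)).items():
    P[n]=ray(cal,(u,v),.125)[:2]; print(n,P[n].round(4))
d=P["blue"]-P["yellow"];print(np.linalg.norm(d),np.degrees(np.arctan2(d[1],d[0])))
m=sum(P.values())/3;e=d/np.linalg.norm(d)
for n,k in(("blue",.14),("red",0),("yellow",-.14)): print(n,(m+k*e).round(4))
E
```

```text
blue [0.5264 0.1604]
red [0.4982 0.0245]
yellow [ 0.4694 -0.1109]
0.2772165943423592 78.1304290270214
blue [0.5268 0.1617]
red [0.498  0.0247]
yellow [ 0.4692 -0.1124]
```

jog_arm:
  deltas: [0,0,0,20,37,0,1,0,0,0,40,74,0,1,0,0,0,60,111,0,1,0,0,0,80,148,0,1,0,0,0,100,185,0,1,0,0,0,120,222,0,1,0,0,0,140,259,0,1,0,0,0,160,296,0,1,0,0,0,180,333,0,1,0,0,0,200,370,0,1,0,0,0,220,406,0,1,0,0,0,220,406,0,1,0,0,0,220,406,0,1]
  grip_force: 40

```text
clock: 1.4
position: [0.4693, -0.1114, 0.2419]
ee_rot: [0.0, 0.975, 0.224, -0.001]
contact_force: [-0.2, -0.2, -0.1]
width: 0.0858
gripper_force: 0.0
```

```bash
python3 - <<'E'
from rig import manip
from h import *
s=manip.get_state(); print(s["clock"],s["position"].round(4),s["ee_rot"].round(3),s["qpos"].round(3),s["qd"].round(3))
cal=imaging.calibration("wrist"); im=imaging.get_image("wrist"); cv2.imwrite("pics/w1.png",im)
np.savez("w1.npz",**cal); print(cal["mtx"].round(1).tolist(),cal["cam_to_world"].round(3).tolist())
E
```

```text
1.4 [ 0.4693 -0.1114  0.2419] [ 0.     0.975  0.224 -0.001] [-3.770e-01  1.370e-01  1.691e+00 -1.000e-03  1.315e+00  7.430e-01] [-0.04  -0.005  0.004 -0.01   0.    -0.001]
[[355.7, 0.0, 327.0], [0.0, 355.7, 196.4], [0.0, 0.0, 1.0]] [[0.438, -0.865, -0.245, 0.533], [-0.899, -0.421, -0.12, -0.081], [0.0, 0.273, -0.962, 0.373], [0.0, 0.0, 0.0, 1.0]]
```

View pics/w1.png

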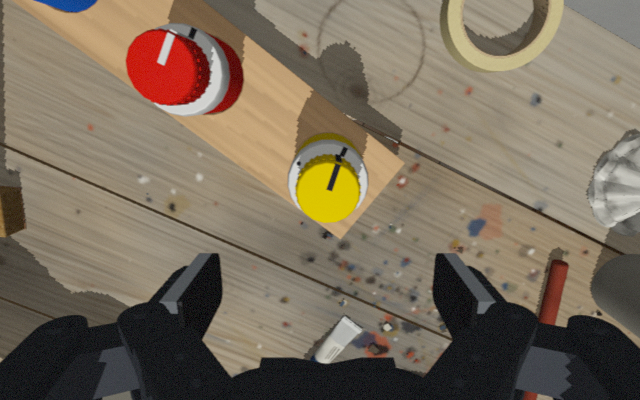

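The wrist view shows the yellow cap at about (328,189), with its line just anticlockwise of the tick at (344,153). Red is at (168,67), clear of the fingers.

```bash
python3 - <<'E'
from h import *
im=cv2.imread("pics/w1.png");cal=np.load("w1.npz")
m=cv2.inRange(cv2.cvtColor(im,cv2.COLOR_BGR2HSV),(22,150,170),(35,255,255));m[:154]=0;m[230:]=0;m[:,:285]=0;m[:,375:]=0
c=max(cv2.findContours(cv2.morphologyEx(m,cv2.MORPH_CLOSE,np.ones((9,9))),0,2)[0],key=cv2.contourArea)
h=cv2.convexHull(c);w=np.array([ray(cal,p,.125)[:2] for p in h[:,0]],np.float32)
print(cv2.minEnclosingCircle(w),cv2.boundingRect(h))
f=lambda u,v,z:ray(cal,(u,v),z)[:2]
C=np.array(cv2.minEnclosingCircle(w)[0]);ang=lambda d:np.degrees(np.arctan2(d[1],d[0]))
print("tick",ang(f(345,152,.095)-C),"line",ang(f(340,158,.125)-f(331,188,.125)))
E
```

```text
((0.47302955389022827, -0.11040090769529343), 0.02389630489051342) (296, 163, 64, 60)
tick -4.328628010182377 line 9.926238697372016
```

jog_arm:
  deltas: [0,0,0,3,1,-35,1,0,0,0,3,1,-70,1,0,0,0,3,1,-105,1,0,0,0,3,1,-125,1,0,0,0,3,1,-133,1,0,0,0,3,1,-133,1,0,0,0,3,1,-133,0,0,0,0,3,1,-133,0,0,0,0,3,1,-133,0,0,0,0,3,1,-133,0,0,0,0,3,1,-133,0,0,0,0,3,1,-133,0]
  grip_force: 40

```text
clock: 2.65
position: [0.4726, -0.1102, 0.111]
ee_rot: [-0.0, 0.975, 0.222, 0.001]
contact_force: [-1.5, 3.1, 6.7]
width: 0.0467
gripper_force: 40.4
```

jog_arm:
  deltas: [0,0,8,0,0,1,0,0,0,16,0,0,1,0,0,0,24,0,0,1,0,0,0,32,0,0,1,0,0,0,40,0,0,1,0,0,0,48,0,0,1,0,0,0,56,0,0,1,0,0,0,64,0,0,1,0,0,0,72,0,0,1,0,0,0,78,0,0,1,0,0,0,82,0,0,1,0,0,0,82,0,0,1,0,0,0,82,0,0,1,0]

```text
clock: 3.95
position: [0.4701, -0.109, 0.1109]
ee_rot: [-0.003, 0.591, 0.807, 0.0]
contact_force: [-4.6, 4.6, 5.3]
width: 0.047
gripper_force: 43.5
```

```bash
python3 - <<'E'
from rig import manip
s=manip.get_state(); print({k:s[k].round(3) for k in("position","ee_rot","qpos","moment","contact_force")})
E
```

```text
{'position': array([ 0.47 , -0.109,  0.111]), 'ee_rot': array([-0.003,  0.591,  0.807,  0.   ]), 'qpos': array([-0.374,  0.257,  1.894,  0.002,  0.996, -0.682]), 'moment': array([ 0.654,  0.766, -0.572]), 'contact_force': array([-4.584,  4.607,  5.298])}
```

The moment of −0.57 N m, well above the 0.12 N m friction, means the yellow cap is at its stop. Next I'll release, lift and move over blue.

jog_arm:
  deltas: [0,0,0,0,0,0,1,0,0,0,0,0,0,1,0,0,0,0,0,0,1,0,0,0,0,0,0,1,0,0,0,0,0,30,1,0,0,0,0,0,70,1,0,0,0,0,0,110,1,0,0,0,0,0,135,1,0,0,0,8,38,135,1,0,0,0,16,78,135,1,0,0,0,24,118,135,1,0,0,0,32,158,135,1,0,0,0,40,198,135,1,0,0,0,48,238,135,1,0,0,0,55,272,135,1,0,0,0,55,272,135,1,0,0,0,55,272,135,1,0,0,0,55,272,135,1]

```text
clock: 5.75
position: [0.5273, 0.1601, 0.2452]
ee_rot: [0.0, 0.59, 0.807, -0.0]
contact_force: [0.3, -0.0, 0.1]
width: 0.0854
gripper_force: 0.0
```

```bash
python3 - <<'E'
from rig import manip
from h import *
s=manip.get_state(); print(s["position"].round(4),s["ee_rot"].round(3),s["qpos"].round(3),s["qd"].round(3))
cal=imaging.calibration("wrist"); im=imaging.get_image("wrist"); np.savez("w2.npz",**cal)
t=imaging.get_image("top"); cv2.imwrite("pics/w2.png",im); cv2.imwrite("pics/t2.png",t)
out=im.copy(); out[:200,:200]=cv2.resize(t[187:237,359:409],(200,200),interpolation=cv2.INTER_CUBIC)
cv2.imwrite("pics/v2.png",np.hstack([im,cv2.copyMakeBorder(cv2.resize(t[192:232,364:404],(160,160),interpolation=cv2.INTER_CUBIC),0,240,0,0,0)]))
E
```

```text
[0.5273 0.1601 0.2452] [ 0.     0.59   0.807 -0.   ] [ 1.690e-01  2.390e-01  1.550e+00 -1.000e-03  1.353e+00 -1.400e-01] [-0.015 -0.008  0.005  0.001 -0.002  0.001]
```

View pics/v2.png

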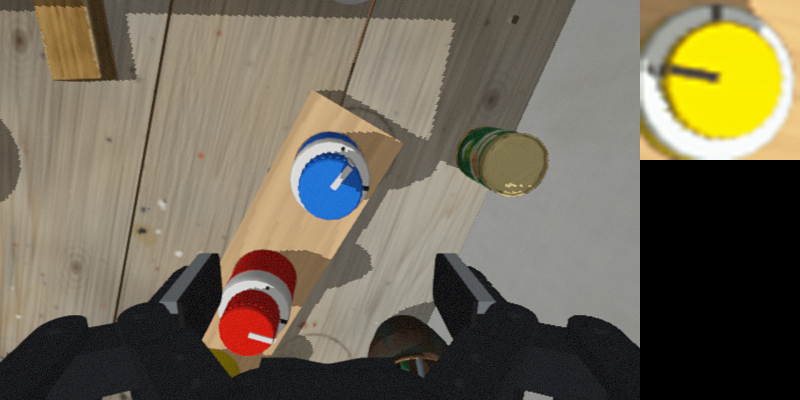

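The yellow line now meets its dot, so that cap is open. The blue cap is at about (331,187), its line pointing to (352,166) and its tick at (365,188).

```bash
python3 - <<'E'
from h import *
im=cv2.imread("pics/w2.png");cal=np.load("w2.npz")
m=cv2.inRange(cv2.cvtColor(im,cv2.COLOR_BGR2HSV),(98,150,110),(125,255,255));m[:150]=0;m[235:]=0;m[:,:285]=0;m[:,375:]=0
c=max(cv2.findContours(cv2.morphologyEx(m,cv2.MORPH_CLOSE,np.ones((5,5))),0,2)[0],key=cv2.contourArea)
h=cv2.convexHull(c);w=np.array([ray(cal,p,.125)[:2] for p in h[:,0]],np.float32)
C,r=cv2.minEnclosingCircle(w);C=np.array(C);print(C,r,cv2.boundingRect(h))
f=lambda u,v,z:ray(cal,(u,v),z)[:2];ang=lambda d:np.degrees(np.arctan2(d[1],d[0]))
print("tick",ang(f(365,188,.095)-C),"dot",ang(f(344,149,.095)-C),"line",ang(f(352,166,.125)-f(334,187,.125)))
E
```

```text
[0.53001714 0.16592677] 0.02510767988860607 (298, 153, 65, 67)
tick 0.8333721360933031 dot 83.26905051946574 line 68.25118414414261
```

jog_arm:
  deltas: [0,0,0,2,2,-35,1,0,0,0,2,2,-70,1,0,0,0,2,2,-105,1,0,0,0,2,2,-125,1,0,0,0,2,2,-135,1,0,0,0,2,2,-135,1,0,0,0,2,2,-135,0,0,0,0,2,2,-135,0,0,0,0,2,2,-135,0,0,0,0,2,2,-135,0,0,0,0,2,2,-135,0,0,0,0,2,2,-135,0]
  grip_force: 40

```text
clock: 7.05
position: [0.5288, 0.1625, 0.112]
ee_rot: [0.0, 0.59, 0.808, -0.0]
contact_force: [-4.4, -1.4, 6.8]
width: 0.0466
gripper_force: 40.7
```

jog_arm:
  deltas: [0,0,-8,0,0,0,0,0,0,-16,0,0,0,0,0,0,-24,0,0,0,0,0,0,-32,0,0,0,0,0,0,-40,0,0,0,0,0,0,-48,0,0,0,0,0,0,-56,0,0,0,0,0,0,-64,0,0,0,0,0,0,-70,0,0,0,0,0,0,-74,0,0,0,0,0,0,-74,0,0,0,0,0,0,-74,0,0,0,0]

```text
clock: 8.25
position: [0.5306, 0.164, 0.112]
ee_rot: [-0.0, 0.957, 0.292, 0.002]
contact_force: [-0.4, 3.6, 5.7]
width: 0.0467
gripper_force: 45.4
```

```bash
python3 - <<'E'
from rig import manip
s=manip.get_state(); print({k:s[k].round(3) for k in("position","ee_rot","qpos","moment","contact_force")})
E
```

```text
{'position': array([0.531, 0.164, 0.112]), 'ee_rot': array([-0.   ,  0.957,  0.292,  0.002]), 'qpos': array([1.740e-01, 3.490e-01, 1.746e+00, 1.000e-03, 1.043e+00, 1.152e+00]), 'moment': array([0.623, 0.093, 1.012]), 'contact_force': array([-0.371,  3.609,  5.724])}
```

The moment is about +1.0 N m, so the blue cap is hard against its tight stop. Next I'll release, lift and check.

jog_arm:
  deltas: [0,0,0,0,0,0,1,0,0,0,0,0,0,1,0,0,0,0,0,0,1,0,0,0,0,0,0,1,0,0,0,0,0,30,1,0,0,0,0,0,70,1,0,0,0,0,0,110,1,0,0,0,0,0,135,1,0,0,0,-40,0,135,1,0,0,0,-80,0,135,1,0,0,0,-120,0,135,1,0,0,0,-160,0,135,1,0,0,0,-180,0,135,1,0,0,0,-180,0,135,1,0,0,0,-180,0,135,1]

```text
clock: 9.75
position: [0.3508, 0.1631, 0.2458]
ee_rot: [0.0, 0.957, 0.29, 0.001]
contact_force: [1.9, 0.5, 0.4]
width: 0.0853
gripper_force: 0.0
```

```bash
python3 - <<'E'
from h import *
im=imaging.get_image("top")
o=[cv2.resize(im[y-28:y+28,x-28:x+28],(260,260),interpolation=cv2.INTER_CUBIC) for x,y in((220,176),(301,194),(384,212))]
cv2.imwrite("pics/crop3.png",np.hstack(o))
E
```

```text
(no output)
```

View pics/crop3.png

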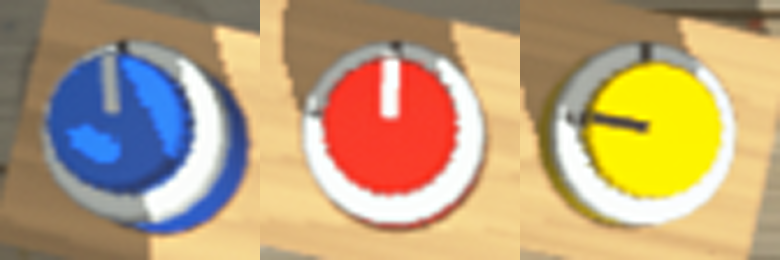

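The yellow line is on its dot and red is unchanged. Blue looks about 5° from straight ahead, so I'll measure that line once more.

```bash
python3 - <<'E'
from h import *
im=imaging.get_image("top");cal=imaging.calibration("top")
hsv=cv2.cvtColor(im,cv2.COLOR_BGR2HSV)
ang=lambda d:np.degrees(np.arctan2(d[1],d[0]))
for n,(u,v) in dict(blue=(217.2,174.5),red=(301,193)).items():
    m=(hsv[...,1]<140).astype(np.uint8); k=np.zeros_like(m);cv2.circle(k,(round(u),round(v)),13,1,-1);m&=k
    c=max(cv2.findContours(m,0,2)[0],key=cv2.contourArea)[:,0]
    ys,xs=np.nonzero(m)
    w=np.array([ray(cal,p,.125)[:2] for p in zip(xs,ys)],np.float32)
    vx,vy,*_=cv2.fitLine(w,cv2.DIST_L2,0,.01,.01).ravel(); 
    C=ray(cal,(u,v),.125)[:2]
    k2=im[int(v)-20:int(v)-13,int(u)-4:int(u)+8].min(2)
    d=(k2<70); yy,xx=np.nonzero(d); 
    t=(xx.mean()+int(u)-4,yy.mean()+int(v)-20) if d.any() else None
    J={"blue":(.5295,.163),"red":(.5005,.026)}[n]
    print(n,len(xs),"line",np.degrees(np.arctan(vy/vx)),"tick",t and (t,ang(ray(cal,t,.095)[:2]-J),ang(ray(cal,t,.095)[:2]-(C))))
E
```

```text
blue 45 line 9.956441 tick ((np.float64(218.28571428571428), np.float64(159.14285714285714)), np.float64(4.983237421299389), np.float64(9.512564545436854))
red 43 line 0.5095016 tick ((np.float64(301.2), np.float64(178.2)), np.float64(-0.88854378590515), np.float64(2.445034494014008))
```

Blue's line and tick agree to within about 5°, and the stop moment supports that. The gripper is open and clear of everything.

```bash
python3 -c "
from rig import manip; print(manip.sign_off())"
```

```text
the job is handed in; nothing more can be done
None
```

The job is handed in at about 10 s of robot time: the blue cap is tight against its stop (line within about 5° of its tick), the yellow cap is open at its dot, the red cap was not touched, and the gripper is open and clear; the sign-off returned no verdict.

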